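Pack a test jig's gap with spacers and hold the wedge

ROBOT

A 6-joint arm with a two-finger parallel gripper is mounted at the origin on the work surface. World frame = base frame: x ahead of the robot, y to its left, z up, the work surface at z = 0. Lengths are in m, angles in rad, forces in N, time in s.
With the tool pointing down it reaches from about 0.35 to 0.725 m from the base axis. Payload 4.3 kg.
Tool frame: the origin (TCP) lies at the very end of the fingers, on their centre line; the grasp point (between the pads) lies 19 mm behind it (arm.tcp_to_grasp is the distance from the TCP to the grasp point, in m); z points along the fingers, y is the line along which they close (so a half turn about z gives the same grasp; the last joint's range is limited). The gripper opens to 85 mm and grips with 20 to 120 N. Pads are 22 mm wide; open, the fingers measure 114 mm over their backs; the gripper's body (76 mm by 85 mm) begins 54 mm behind the grasp point. The pads swing forward as they close: fully open they stand 13 mm farther back than shut.
Start: joints at [-1.259, 0.377, 0.081, 1.274, 0, 1.46], TCP at [0.235, -0.525, 0.231] pointing down, gripper open.
Joint ranges: [-2.72, 2.72], [-0.84, 1.66], [-1.02, 1.22], [-1.77, 2.12], [-1.37, 1.28], [-3.14, 3.14]. Speed limits (rad/s): [2.57, 2.57, 3.14, 3.14, 3.14, 3.14].

INTERFACE

Orientations are given as a unit quaternion [x, y, z, w].
In Python, from workcell import arm, viewer, finish_job gives the robot as it stands.
- The arm moves only by the tool move_arm, never from a script. Its argument "increments" is a list of rows, each an object of numbers: "dx", "dy", "dz": the shift along the tool's x, y, z in m; "wx", "wy", "wz": the turn, a rotation vector about the tool's x, y, z in degrees. A call has exactly 5 rows; each row is the pose to reach, as a shift and turn from the pose commanded when the call began, along the tool's axes at that moment; what a row does not reach only later rows make up. A row lasts 1/10 s, in which the tool goes at most 50 mm and 8.59 degrees, less where a joint would pass 70% of its speed; a pose out of reach is approached as far as the arm can. A call with a gripper value outside its range is refused whole. "gripper" is the closure in counts, from 0 (fully open) to 255 (shut), set as the call begins (left out, the last holds). The fingers move at their own pace and stop on an object; "grip_force" is the grip in N (left out, the last holds). Time passes only in rows, so rows that repeat a pose let the fingers close, or fill a call up. It gives the time, the measured TCP pose, the force, the opening and the grip force at its end, in the units of the state.
- arm.get_state(): the state, without advancing time (a new reading comes with each control period).
- viewer.capture(name): name is "side" or "top"; returns the picture (480x640x3 uint8, blue, green, red); there is no depth.
- viewer.get_calibration(name): a dict with "camera_matrix" (3x3 intrinsics, pixels), "camera_from_world" (4x4, takes a point from world to camera coordinates). Camera axes: x right, y down, z forward; pixel columns grow to the right and rows downward; lengths in m; the calibration is good to about 2 mm. A picture is of the moment at which its call begins. get_calibration takes no time and is no camera call.
- finish_job(): hands the job in; it is judged then, once.
The state is a dict: "time_s": time; "qpos": joint angles; "dq": joint speeds; "joint_efforts": joint torques, N m; "ee_pos": TCP position; "ee_rot": TCP orientation; "force": force on the tool from outside, world axes, zero at the start; "moment": the same for the moment, N m; "grip_width": finger opening in m; "finger_force": force on a finger pad.
Only numpy, scipy, OpenCV 4.12 (cv2) and the standard library are available. Lean on these libraries where they do the work, as an engineer would, in place of code of your own. Each camera call takes 0.05 s, during which the arm holds its last target. There are 200 camera calls.

TASK

The radio module in the test jig must be pressed against its spring contacts: stand flat spacers in the gap on the stop side (the thin one, the thick one, or both, as many as the gap takes while leaving room for the wedge), let go of them, then push the wedge straight down, upright and flush, between the spacers and the module's sloping nose until you feel the whole row go tight and the module is driven home against its contacts. Finish while still gripping the wedge and keeping it pressed down, do not put it down or let go; leave the other things on the bench where they are.

Things in the scene. Friction and masses are not known exactly. Their poses are not given: they have to be found in the camera images.
- jig: Test jig fixed to the bench: steel base plate 110 x 235 mm, 12 mm thick, on which all stands. Origin at bench level below the foot of the module's nose. Its y axis runs along the row: stop (at -y), gap, module with nose (from y = 0), contact block (y 104 to 130 mm, top at 67 mm). x across, z up. The gap is open above and at both x ends. Plate, stop, nose, spacers and wedge are slippery (friction about 0.15).
- stop: Steel block fixed on the plate, at a different distance from the nose each time: 40 mm wide (x), 34 mm long, 64 mm high, a foot on either side in x (8 mm high, 7 to 33 mm behind the working face). Axes as the jig's. Origin: middle of the bottom edge of its upright working face, which bounds the gap, 12 mm above the bench; the block lies on its -y side.
- nose (a point): Middle of the front face of the module's nose (40 mm wide), at the edge where its slope begins, 50 mm above the bench; moves with the module. Below this edge the face is upright; above it, it leans away from the stop by 0.3 mm per mm of height, up to 76 mm above the bench. The gap is its distance from the stop's face along the jig's y: 16 to 43 mm at the start.
- module (a joint): Slide of the module (an aluminium box, top 66 mm above the bench, with its nose) along the jig's +y, away from the stop: 0 at the start, 0.004 (m) when driven home against its hard stop and spring contacts. A spring pushes it back to 0: about 2 N at first, 8 N when home.
- thin: The thin spacer, a plain grey plastic plate 40 mm wide (its x), 10 mm thick (its y), 88 mm high, 50 g, standing upright on the bench. Origin at the centre of its underside. Pick it by its 40 mm width, near the top.
- thick: The thick spacer, a plain grey plastic block 48 mm wide (its x), 20 mm thick (its y), 64 mm high, 85 g, standing upright on the bench. Origin at the centre of its underside. Pick it by its 48 mm width, near the top.
- wedge: Grey plastic wedge, 90 g, 48 mm wide (its x), 92 mm high. Origin level with the tip, below the head's centre. The side at y = -13 mm is upright all the way and goes against the spacers. The other slopes like the nose, 0.3 mm per mm: y = -5 mm at the tip (8 mm thick), +13 mm at 60 mm above it. Its y axis starts within 1.1 rad of the jig's y. At the start it stands tip down in a black stand.
- wedge_head (a point): Centre of the wedge's head, 76 mm above its tip: a block 48 mm wide (x, gripped across this), 26 mm thick (y), 60 to 92 mm above the tip. Axes as the wedge's. The stand holds the tip 6 mm above the bench, between walls up to 48 mm high on the wedge's y sides, open at its x ends: lift straight up.
- wedge_tip (a point): Middle of the wedge's 8 mm thick tip (9 mm from the origin towards -y). In use the wedge tightens with its tip between about 5 and 50 mm above the plate; if the tip reaches the plate first, there are too few spacers. Some 5 to 10 N straight down drives the module home.
- sensor: Bystander: upright grey cylinder, 32 mm across, 75 mm high. Leave alone.
- adapter: Bystander: small brass coaxial adapter, 22 mm across, 40 mm high. Leave alone.
- attenuator: Bystander: aluminium block 36 x 36 x 22 mm with a brass stub at two ends. Leave alone.
- jar: Bystander: small jar, 52 mm across, 60 mm high. Leave alone.
- load: Bystander: black block 50 x 30 x 26 mm. Leave alone.

How it is judged:
By the outcome, as a careful person would: the job done as asked, in the order asked, and still so for the second after the job is handed in, while the arm keeps its last pose, push and grip.
It also fails if it takes over 72 s, if anything falls off the work surface, if the arm or the gripper's body presses on something with over 40 N, if the wrist force passes 120 N, or if a joint passes its speed limit or range.

## Working session

There is one attempt and no reset: what is moved stays moved. The work goes in short steps, Python scripts to look and compute and a tool call to move; the robot and the scene stay as the last step left them, time stands still between calls to the robot, and variables do not carry over. Pictures are saved under pics/ and viewed, at most 10 in all, crops included, and the job is handed in when it is done.

Besides the shell and the picture viewer there is one more tool, called after "Request:" as name(argument=value, ...) on one line, values as JSON. move_arm: Moves the arm, as the interface text tells. Its arguments: {"type":"object","properties":{"increments":{"type":"array"},"gripper":{"type":"number"},"grip_force":{"type":"number"}},"required":["increments"]}

```bash
ls; mkdir -p pics; python3 - <<'E'
from workcell import arm, viewer
import cv2,numpy as np
np.set_printoptions(precision=4,suppress=True)
for n in("side","top"):
    im=viewer.capture(n);cv2.imwrite(f"pics/{n}0.png",im)
    c=viewer.get_calibration(n);print(c["camera_matrix"],c["camera_from_world"])
print(arm.get_state(),arm.tcp_to_grasp)
E
```

```text
pics
[[570.2463   0.     317.9342]
 [  0.     570.2463 234.9794]
 [  0.       0.       1.    ]] [[ 0.9125 -0.409  -0.0103 -0.5145]
 [-0.2192 -0.4676 -0.8563  0.1734]
 [ 0.3454  0.7836 -0.5164  1.2568]
 [ 0.      0.      0.      1.    ]]
[[451.1794   0.     321.0822]
 [  0.     451.1794 234.5752]
 [  0.       0.       1.    ]] [[ 0.0164 -0.9991  0.0385 -0.0666]
 [-0.9956 -0.0199 -0.092   0.5408]
 [ 0.0927 -0.0368 -0.995   1.0062]
 [ 0.      0.      0.      1.    ]]
{'time_s': 0.1, 'qpos': array([-1.2593,  0.378 ,  0.0798,  1.2744,  0.    ,  1.4605]), 'dq': array([-0.0006, -0.0009,  0.004 ,  0.0021,  0.0013,  0.0002]), 'joint_efforts': array([  0.0015, -46.4695,  27.0582,   0.012 ,  -0.0001,  -0.    ]), 'ee_pos': array([ 0.2352, -0.5241,  0.2305]), 'ee_rot': array([ 0.9778,  0.2093, -0.0001, -0.0009]), 'force': array([-0.5089, -0.7672,  0.5202]), 'moment': array([0.0549, 0.0186, 0.0373]), 'finger_force': 0.0, 'grip_width': 0.08562011996440712} 0.0187
```

View pics/top0.png

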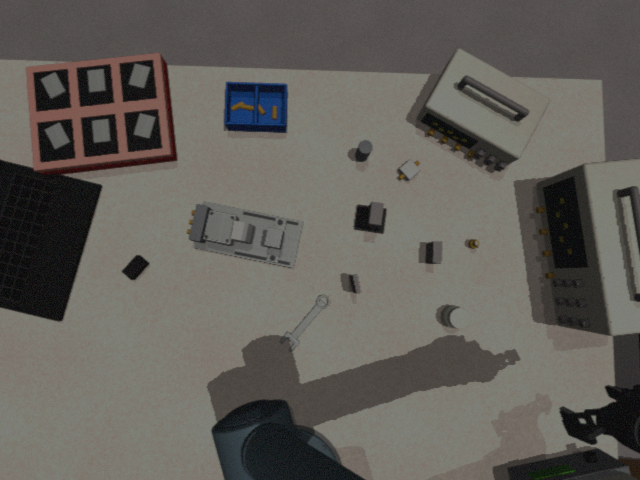

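View pics/side0.png

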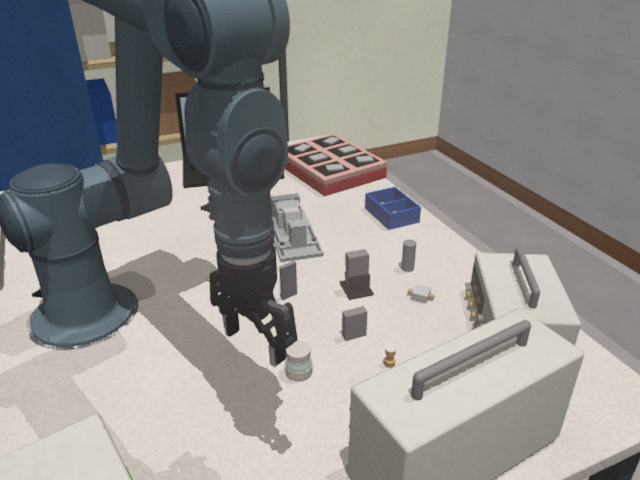

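The top view shows the jig at about (245,235) with its contact block on the left and its stop on the right at about (272,238). The wedge in its stand is at (370,215), the thick spacer at (430,252) and the thin one at (350,283). I'll enlarge these areas.

```bash
python3 - <<'E'
import cv2,numpy as np
im=cv2.imread("pics/top0.png")
a=cv2.resize(im[195:275,180:313],None,fx=6,fy=6,interpolation=cv2.INTER_CUBIC)
cv2.imwrite("pics/c1.png",a)
b=cv2.resize(im[195:300,330:450],None,fx=5,fy=5,interpolation=cv2.INTER_CUBIC)
b=cv2.convertScaleAbs(b,alpha=1.5)
cv2.imwrite("pics/c2.png",b)
E
```

```text
(no output)
```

View pics/c1.png

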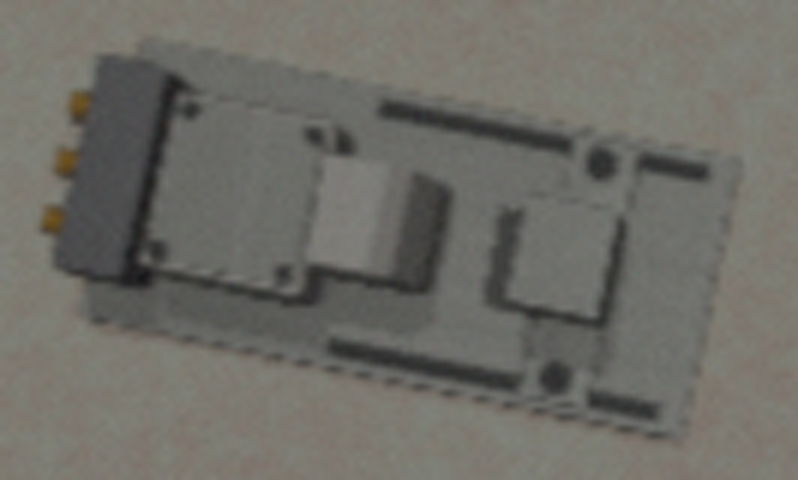

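View pics/c2.png

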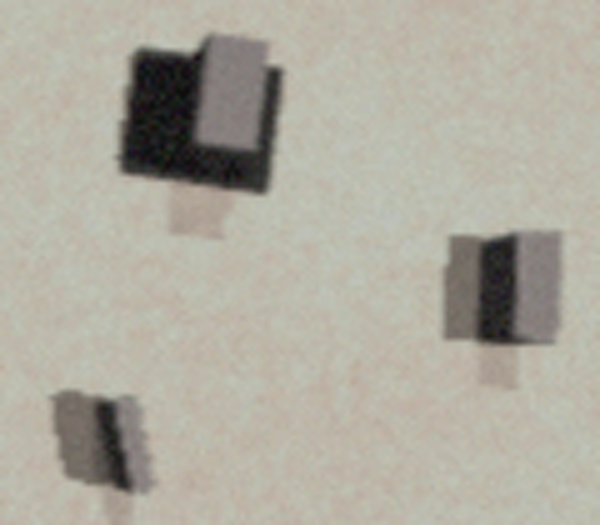

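The stop's top face is about x 505–620 in crop c1. The nose top is about 320–385, its slope and front face about 385–445, and the spacers and wedge are clearly visible in c2. Next I'll turn these into metric positions.

```bash
cat > h.py <<'E'
import cv2,numpy as np
from workcell import arm,viewer
np.set_printoptions(precision=4,suppress=True)
def cal(n):
    c=viewer.get_calibration(n);return np.array(c["camera_matrix"]),np.array(c["camera_from_world"])
def ray(n,uv,z):
    K,T=cal(n);uv=np.atleast_2d(uv).astype(float)
    d=np.c_[uv,np.ones(len(uv))]@np.linalg.inv(K).T@T[:3,:3]
    o=-T[:3,:3].T@T[:3,3]
    return o+d*((z-o[2])/d[:,2])[:,None]
def proj(n,P):
    K,T=cal(n);q=(np.atleast_2d(P)@T[:3,:3].T+T[:3,3])@K.T
    return q[:,:2]/q[:,2:]
def mean(n,k):
    return np.mean([viewer.capture(n).astype(np.float32) for _ in range(k)],0)
E
python3 - <<'E'
from h import *
im=mean("top",8);np.save("top.npy",im)
ims=mean("side",4);np.save("side.npy",ims)
g=im.mean(2)
f=lambda p:(np.array(p)+.5)/6-.5+[180,195]
pl=ray("top",f([(740,158),(680,435),(92,322),(145,40)]),.012)
print(pl[:,:2], np.linalg.norm(np.diff(np.r_[pl,pl[:1]],axis=0),axis=1))
ey=(pl[3]-pl[0]+pl[2]-pl[1]);ey/=np.linalg.norm(ey);ex=np.array([ey[1],-ey[0],0])
c=pl.mean(0);print("yaw of jig x",np.arctan2(ex[1],ex[0]))
st=ray("top",f([(522,198),(622,205),(603,320),(503,302)]),.076)
print("stop",(st-c)@ex,(st-c)@ey)
# profile
for z in(.050,):
    ys=np.arange(-.09,.04,.001);prof=[]
    xc=((st-c)@ex).mean()
    for y in ys:
        P=np.array([c+ex*(xc+t)+ey*y for t in np.linspace(-.012,.012,25)]);P[:,2]=z
        q=proj("top",P).astype(np.float32)
        prof.append(cv2.remap(g,q[:,:1],q[:,1:],cv2.INTER_LINEAR).mean())
    for i in range(0,len(ys),10):print(round(ys[i],3),np.array(prof[i:i+10]).round(0).astype(int))
E
```

```text
[[ 0.5743 -0.0145]
 [ 0.4669  0.0063]
 [ 0.506   0.2311]
 [ 0.6152  0.2155]] [0.1094 0.2282 0.1103 0.2336]
yaw of jig x -0.17424034771127092
stop [ 0.0174  0.0219 -0.0204 -0.0209] [-0.0436 -0.0795 -0.081  -0.0444]
-0.09 [110 109 109 109 107 104  99  92  82  72]
-0.08 [ 63  60  67  81  94 104 109 112 112 112]
-0.07 [112 113 113 112 112 112 112 112 112 111]
-0.06 [111 111 111 111 111 111 111 111 111 111]
-0.05 [111 110 110 110 109 107 101  92  83  74]
-0.04 [ 68  65  65  66  69  76  86  95 102 106]
-0.03 [108 108 109 109 108 108 108 109 109 108]
-0.02 [107 104  99  91  81  70  62  56  55  58]
-0.01 [61 65 67 68 69 69 69 69 70 74]
0.0 [ 81  88  95 101 104 105 106 106 107 110]
0.01 [114 118 121 123 124 124 124 124 124 124]
0.02 [124 124 123 123 123 123 122 122 123 123]
0.03 [122 120 115 106 100  97  97 100 103 105]
```

```bash
python3 - <<'E'
from h import *
im=np.load("top.npy")
f=lambda p:(np.array(p)+.5)/5-.5+[330,195]
for n,z,cs in(("thick",.064,[(518,233),(562,231),(556,342),(515,342)]),("thin",.088,[(118,397),(142,397),(155,490),(130,492)]),("wedge",.098,[(207,35),(268,40),(260,152),(196,145)])):
    P=ray("top",f(cs),z);print(n,P.mean(0),np.linalg.norm(np.diff(np.r_[P,P[:1]],axis=0),axis=1))
big=cv2.resize(im[195:300,330:450],None,fx=5,fy=5,interpolation=cv2.INTER_CUBIC)
print([big[y,x].round() for x,y in((540,290),(497,290),(460,290),(300,250),(235,100),(140,120),(130,440),(75,440),(117,450))])
E
```

```text
thick [ 0.5048 -0.3136  0.064 ] [0.0198 0.0495 0.0183 0.0484]
thin [ 0.433  -0.1326  0.088 ] [0.0103 0.0399 0.0107 0.0406]
wedge [ 0.5838 -0.1717  0.098 ] [0.0265 0.0487 0.0277 0.048 ]
[array([83., 84., 89.], dtype=float32), array([25., 24., 26.], dtype=float32), array([69., 75., 80.], dtype=float32), array([115., 124., 126.], dtype=float32), array([82., 84., 89.], dtype=float32), array([15., 16., 16.], dtype=float32), array([87., 88., 93.], dtype=float32), array([68., 73., 78.], dtype=float32), array([28., 29., 31.], dtype=float32)]
```

```bash
python3 - <<'E'
from h import *
im=np.load("top.npy")
big=cv2.resize(im[195:300,330:450],None,fx=5,fy=5,interpolation=cv2.INTER_CUBIC)
big=cv2.GaussianBlur(big,(5,5),0)
v=big.mean(2);gb=big[...,1]-big[...,0]
m=((v>55)&(v<101)&(gb<4)).astype(np.uint8)
m=cv2.morphologyEx(m,cv2.MORPH_OPEN,np.ones((9,9)))
n,L,S,C=cv2.connectedComponentsWithStats(m)
f=lambda p:(np.array(p)+.5)/5-.5+[330,195]
for i in range(1,n):
    if S[i,4]<800:continue
    cs=cv2.findContours((L==i).astype(np.uint8),0,2)[0][0][:,0]
    z={0:.098,1:.064,2:.088}[0 if C[i][1]<180 else 1 if C[i][0]>300 else 2]
    P=ray("top",f(cs),z);r=cv2.minAreaRect((P[:,:2]*1e4).astype(np.float32))
    b=cv2.boxPoints(r)/1e4;e=np.diff(b,axis=0);l=e[np.argmax(np.linalg.norm(e[:2],axis=1))]
    print(S[i],z,np.array(r[0])/1e4,np.array(r[1])/1e4,"long-axis yaw",np.arctan(l[1]/l[0]),"shape centroid",ray("top",f(C[i]),z))
# corner based yaw of long edges
for k,z,cs in(("thick",.064,[(518,233),(562,231),(556,342),(515,342)]),("thin",.088,[(118,397),(142,397),(155,490),(130,492)]),("wedge",.098,[(207,35),(268,40),(260,152),(196,145)])):
    P=ray("top",f(cs),z);a=P[0]-P[3]+P[1]-P[2];s=P[0]-P[1]+P[3]-P[2];print(k,np.arctan2(a[1],a[0]),np.arctan2(s[1],s[0])-np.pi/2)
    
s=np.load("side.npy");cv2.imwrite("pics/s1.png",cv2.resize(s[190:360,255:450].clip(0,255).astype(np.uint8),None,fx=4,fy=3.5*4/3.5/4*3.5,interpolation=cv2.INTER_CUBIC)[:600,:800])
E
```

```text
[ 196   36   71  114 6804] 0.098 [ 0.584  -0.1714] [0.0277 0.0483] long-axis yaw -0.10770831 shape centroid [[ 0.5837 -0.1713  0.098 ]]
[ 514  232   46  111 4632] 0.064 [ 0.5047 -0.3132] [0.0198 0.0485] long-axis yaw -0.03140781 shape centroid [[ 0.505 -0.313  0.064]]
[ 116  400   35   92 1996] 0.088 [ 0.4326 -0.131 ] [0.0402 0.0104] long-axis yaw 0.20831284 shape centroid [[ 0.4326 -0.1312  0.088 ]]
thick -0.04871868605521152 0.041944376598165745
thin 0.14270291824751563 0.05609815457553391
wedge -0.07980503661873102 -0.074244276893219
```

The spacers and the wedge measure to the stated sizes. The gap is about 33.7 mm, so both spacers go in. I'll put the thin one against the stop first, then the thick one. Next I move to above the thin spacer.

Request:
move_arm(increments=[{"dx":0.038,"dy":-0.031,"wz":-8.4},{"dx":0.076,"dy":-0.062,"wz":-16.8},{"dx":0.114,"dy":-0.093,"wz":-25.2},{"dx":0.152,"dy":-0.124,"wz":-33.6},{"dx":0.189,"dy":-0.154,"wz":-42}], gripper=60, grip_force=40)

```text
invalid input
```

```bash
cat >> h.py <<'E'
from scipy.spatial.transform import Rotation as R
def plan(p,yaw):
    "yaw: wanted yaw of tool y (mod pi)"
    s=arm.get_state();r=R.from_quat(s["ee_rot"]);p0=np.array(s["ee_pos"])
    goal=R.from_matrix(np.array([[-np.sin(yaw),np.cos(yaw),0],[np.cos(yaw),np.sin(yaw),0],[0,0,-1]]).T)
    goal=R.from_matrix(np.c_[[-np.sin(yaw),np.cos(yaw),0],[np.cos(yaw),np.sin(yaw),0],[0,0,-1]])
    w=(r.inv()*goal).as_rotvec(degrees=True)
    print("t %.2f"%s["time_s"],"pos",p0,"F",np.array(s["force"]),"grip",round(s["grip_width"],4),s["finger_force"])
    print("shift mm",(r.inv().apply(np.array(p)-p0)*1000).round(1),"rot deg",w.round(2),"q6",s["qpos"][5])
EX=np.array([.9848,-.1734,0]);EY=np.array([.1734,.9848,0])
def jig(x,yc,z):  # yc: along row from plate centre
    return np.array([.5406,.1096,0])+EX*x+EY*yc+[0,0,z]
E
sed -i '/goal=R.from_matrix(np.array/d' h.py
python3 -c "
from h import *
plan([.4326,-.1312,.13],.17)"
```

```text
t 0.70 pos [ 0.2354 -0.5247  0.2314] F [-0.05   -0.3737 -0.3175] grip 0.0857 0.0
shift mm [ 341.  -278.3  101.3] rot deg [  0.01   0.01 -75.57] q6 1.4605097448905333
```

Request:
move_arm(increments=[{"dx":0.038,"dy":-0.031,"dz":0,"wx":0,"wy":0,"wz":-8.4},{"dx":0.076,"dy":-0.062,"dz":0,"wx":0,"wy":0,"wz":-16.8},{"dx":0.114,"dy":-0.093,"dz":0,"wx":0,"wy":0,"wz":-25.2},{"dx":0.152,"dy":-0.124,"dz":0,"wx":0,"wy":0,"wz":-33.6},{"dx":0.189,"dy":-0.154,"dz":0,"wx":0,"wy":0,"wz":-42}], gripper=60, grip_force=40)

```text
time_s: 1.2
ee_pos: [0.3453, -0.3049, 0.2315]
ee_rot: [0.836, 0.548, 0.0, 0.0]
force: [1.5, -0.1, -0.1]
grip_width: 0.0652
finger_force: 0.0
```

```bash
python3 -c "
from h import *
plan([.4326,-.1312,.13],.17)"
```

```text
t 1.20 pos [ 0.3453 -0.3049  0.2315] F [ 1.4664 -0.1332 -0.1323] grip 0.0652 0.0
shift mm [194.1  10.6 101.5] rot deg [  0.04   0.02 -33.25] q6 1.1198389272988407
```

Request:
move_arm(increments=[{"dx":0.04,"dy":0.002,"dz":0.015,"wx":0,"wy":0,"wz":-7},{"dx":0.08,"dy":0.004,"dz":0.03,"wx":0,"wy":0,"wz":-14},{"dx":0.12,"dy":0.006,"dz":0.045,"wx":0,"wy":0,"wz":-21},{"dx":0.16,"dy":0.008,"dz":0.06,"wx":0,"wy":0,"wz":-28},{"dx":0.194,"dy":0.011,"dz":0.08,"wx":0,"wy":0,"wz":-33.2}])

```text
time_s: 1.7
ee_pos: [0.4344, -0.1321, 0.1515]
ee_rot: [0.645, 0.764, 0.0, 0.001]
force: [1.1, -0.9, -0.1]
grip_width: 0.0656
finger_force: 0.0
```

```bash
python3 - <<'E'
from h import *
plan([.4326,-.1312,.068],.17)
im=mean("side",4)
cv2.imwrite("pics/s2.png",cv2.resize(im[180:380,180:420].clip(0,255).astype(np.uint8),None,fx=3,fy=3,interpolation=cv2.INTER_CUBIC))
print(proj("side",[[.4326,-.1312,0],[.4326,-.1312,.088],[.5048,-.3136,0],[.5838,-.1717,.098]]))
plan([.4326,-.1312,.068],.17)
E
```

```text
t 1.70 pos [ 0.4344 -0.1321  0.1515] F [ 1.1079 -0.8649 -0.1318] grip 0.0656 0.0
shift mm [ 1.3 -1.8 83.5] rot deg [ 0.11  0.06 -0.08] q6 0.9669813001570876
[[288.9964 296.1929]
 [287.5416 264.245 ]
 [353.6942 335.704 ]
 [357.069  253.6947]]
t 1.90 pos [ 0.433  -0.1331  0.1511] F [-0.861  -0.1944  0.5702] grip 0.0655 0.0
shift mm [ 2.   0.  83.1] rot deg [-0.07 -0.01 -0.3 ] q6 0.9679890139454418
```

View pics/s2.png

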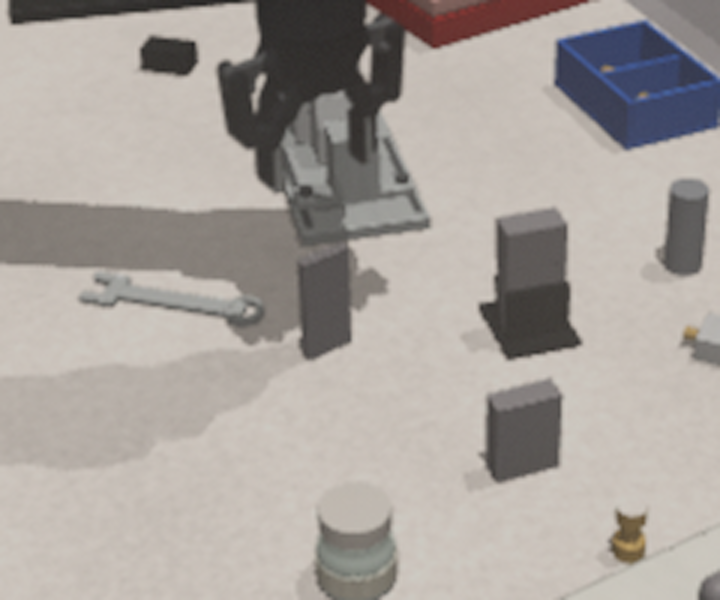

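The side view agrees with the top-view positions: the thin spacer's top is at crop (324,255) against a projected (322,252). Descend over the thin spacer and grip it.

Request:
move_arm(increments=[{"dx":0.0015,"dy":-0.001,"dz":0.02,"wx":0,"wy":0,"wz":0},{"dx":0.0015,"dy":-0.001,"dz":0.04,"wx":0,"wy":0,"wz":0},{"dx":0.0015,"dy":-0.001,"dz":0.06,"wx":0,"wy":0,"wz":0},{"dx":0.0015,"dy":-0.001,"dz":0.075,"wx":0,"wy":0,"wz":0},{"dx":0.0015,"dy":-0.001,"dz":0.083,"wx":0,"wy":0,"wz":0}])

```text
time_s: 2.4
ee_pos: [0.4315, -0.1337, 0.0679]
ee_rot: [0.648, 0.762, -0.0, -0.0]
force: [-0.6, 0.2, -0.4]
grip_width: 0.0652
finger_force: 0.0
```

Request:
move_arm(increments=[{"dx":0,"dy":0,"dz":0,"wx":0,"wy":0,"wz":0},{"dx":0,"dy":0,"dz":0,"wx":0,"wy":0,"wz":0},{"dx":0,"dy":0,"dz":0,"wx":0,"wy":0,"wz":0},{"dx":0,"dy":0,"dz":0,"wx":0,"wy":0,"wz":0},{"dx":0,"dy":0,"dz":0,"wx":0,"wy":0,"wz":0}], gripper=200, grip_force=40)

```text
time_s: 2.9
ee_pos: [0.4329, -0.1329, 0.0691]
ee_rot: [0.647, 0.762, 0.0, 0.001]
force: [-0.8, -0.3, 3.0]
grip_width: 0.0389
finger_force: 40.5
```

Request:
move_arm(increments=[{"dx":0,"dy":0,"dz":0,"wx":0,"wy":0,"wz":0},{"dx":0,"dy":0,"dz":-0.01,"wx":0,"wy":0,"wz":0},{"dx":0,"dy":0,"dz":-0.03,"wx":0,"wy":0,"wz":0},{"dx":0,"dy":0,"dz":-0.06,"wx":0,"wy":0,"wz":0},{"dx":0,"dy":0,"dz":-0.09,"wx":0,"wy":0,"wz":0}])

```text
time_s: 3.4
ee_pos: [0.431, -0.1319, 0.1591]
ee_rot: [0.647, 0.763, -0.0, -0.001]
force: [-0.4, -1.1, -0.8]
grip_width: 0.0389
finger_force: 40.3
```

```bash
python3 - <<'E'
from h import *
plan(jig(0,-.0275,.158),-.174)
E
```

```text
t 3.40 pos [ 0.431  -0.1319  0.1591] F [-0.3942 -1.0603 -0.7603] grip 0.0389 40.345714789582416
shift mm [194.4 138.3   1.2] rot deg [-0.11 -0.05 19.35] q6 0.9693531029382983
```

Request:
move_arm(increments=[{"dx":0.03,"dy":0.02,"dz":-0.012,"wx":0,"wy":0,"wz":3},{"dx":0.065,"dy":0.045,"dz":-0.012,"wx":0,"wy":0,"wz":7},{"dx":0.1,"dy":0.07,"dz":-0.012,"wx":0,"wy":0,"wz":11},{"dx":0.135,"dy":0.095,"dz":-0.012,"wx":0,"wy":0,"wz":15},{"dx":0.165,"dy":0.12,"dz":-0.012,"wx":0,"wy":0,"wz":18}])

```text
time_s: 3.9
ee_pos: [0.5235, 0.052, 0.1706]
ee_rot: [0.759, 0.651, -0.0, -0.0]
force: [-0.0, -0.0, -0.0]
grip_width: 0.0389
finger_force: 40.4
```

```bash
python3 - <<'E'
from h import *
plan(jig(0,-.028,.158),-.174)
E
```

```text
t 3.90 pos [0.5235 0.052  0.1706] F [-0.0255 -0.0164 -0.0268] grip 0.0389 40.41159801010508
shift mm [31.6  7.6 12.6] rot deg [-0.04 -0.    1.24] q6 1.701403338042726
```

Request:
move_arm(increments=[{"dx":0.01,"dy":0.003,"dz":0,"wx":0,"wy":0,"wz":0.5},{"dx":0.02,"dy":0.006,"dz":0,"wx":0,"wy":0,"wz":1},{"dx":0.031,"dy":0.0075,"dz":0.004,"wx":0,"wy":0,"wz":1.2},{"dx":0.031,"dy":0.0075,"dz":0.012,"wx":0,"wy":0,"wz":1.2},{"dx":0.031,"dy":0.0075,"dz":0.012,"wx":0,"wy":0,"wz":1.2}])

```text
time_s: 4.4
ee_pos: [0.5342, 0.0787, 0.1567]
ee_rot: [0.765, 0.644, -0.001, -0.001]
force: [-0.8, 0.1, -1.0]
grip_width: 0.039
finger_force: 40.4
```

```bash
python3 - <<'E'
from h import *
im=mean("side",2);cv2.imwrite("pics/s3.png",cv2.resize(im[150:290,230:390].clip(0,255).astype(np.uint8),None,fx=4,fy=4,interpolation=cv2.INTER_CUBIC))
plan(jig(0,-.029,.083),-.174)
E
```

```text
t 4.50 pos [0.5347 0.0785 0.1577] F [-0.9363 -0.8458 -1.1847] grip 0.0392 40.422521104628686
shift mm [ 2.7  0.5 74.7] rot deg [-0.09  0.04  0.07] q6 1.7722177342959156
```

View pics/s3.png

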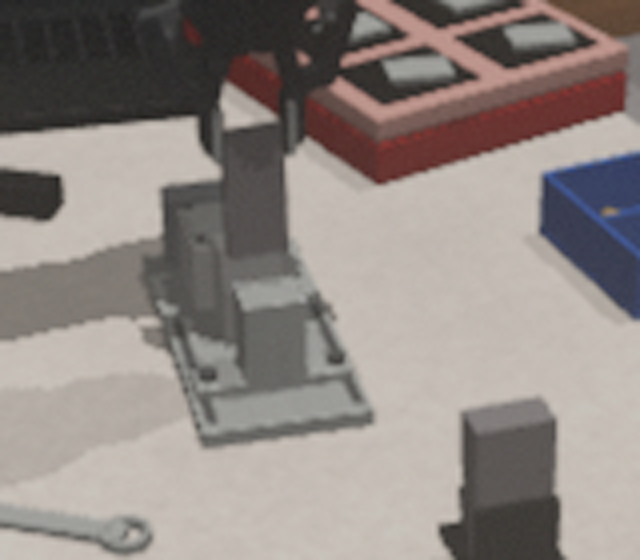

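The thin spacer hangs upright over the gap at crop (255,190), just behind the stop top at (270,290). Lower it in.

Request:
move_arm(increments=[{"dx":0.002,"dy":0,"dz":0.01,"wx":0,"wy":0,"wz":0},{"dx":0.002,"dy":0,"dz":0.025,"wx":0,"wy":0,"wz":0},{"dx":0.002,"dy":0,"dz":0.04,"wx":0,"wy":0,"wz":0},{"dx":0.002,"dy":0,"dz":0.055,"wx":0,"wy":0,"wz":0},{"dx":0.002,"dy":0,"dz":0.065,"wx":0,"wy":0,"wz":0}])

```text
time_s: 5.0
ee_pos: [0.5351, 0.0811, 0.0918]
ee_rot: [0.765, 0.644, -0.001, -0.0]
force: [-1.2, 0.3, -0.1]
grip_width: 0.0387
finger_force: 40.4
```

Request:
move_arm(increments=[{"dx":0,"dy":0,"dz":0.002,"wx":0,"wy":0,"wz":0},{"dx":0,"dy":0,"dz":0.004,"wx":0,"wy":0,"wz":0},{"dx":0,"dy":0,"dz":0.006,"wx":0,"wy":0,"wz":0},{"dx":0,"dy":0,"dz":0.007,"wx":0,"wy":0,"wz":0},{"dx":0,"dy":0,"dz":0.008,"wx":0,"wy":0,"wz":0}])

```text
time_s: 5.5
ee_pos: [0.5364, 0.0814, 0.0857]
ee_rot: [0.765, 0.644, 0.0, 0.0]
force: [0.4, 0.9, -0.8]
grip_width: 0.039
finger_force: 40.4
```

```bash
python3 - <<'E'
from h import *
for i in range(3): viewer.capture("side"); plan(jig(0,-.0395,.083),-.174)
E
```

```text
t 5.55 pos [0.5362 0.0814 0.0855] F [-0.1835  0.8143 -0.4723] grip 0.0388 40.41955826949561
shift mm [-11.   -0.6   2.5] rot deg [ 0.03 -0.    0.14] q6 1.7761523015287453
t 5.60 pos [0.5361 0.0814 0.0854] F [-0.3536  0.6979 -1.2123] grip 0.0386 40.419597683649044
shift mm [-11.   -0.5   2.4] rot deg [0.02 0.   0.14] q6 1.776148008097723
t 5.65 pos [0.5361 0.0814 0.0855] F [ 1.2568 -0.159  -0.3744] grip 0.0388 40.4195854451973
shift mm [-11.   -0.5   2.5] rot deg [0.02 0.   0.14] q6 1.776119364333188
```

Request:
move_arm(increments=[{"dx":-0.003,"dy":0,"dz":0.001,"wx":0,"wy":0,"wz":0},{"dx":-0.006,"dy":0,"dz":0.002,"wx":0,"wy":0,"wz":0},{"dx":-0.008,"dy":0,"dz":0.002,"wx":0,"wy":0,"wz":0},{"dx":-0.008,"dy":0,"dz":0.002,"wx":0,"wy":0,"wz":0},{"dx":-0.008,"dy":0,"dz":0.002,"wx":0,"wy":0,"wz":0}])

```text
time_s: 6.15
ee_pos: [0.5346, 0.0734, 0.0833]
ee_rot: [0.765, 0.644, 0.0, 0.0]
force: [-0.3, 0.6, -1.3]
grip_width: 0.0387
finger_force: 40.4
```

Request:
move_arm(increments=[{"dx":-0.001,"dy":0,"dz":0,"wx":0,"wy":0,"wz":0},{"dx":-0.001,"dy":0,"dz":0,"wx":0,"wy":0,"wz":0},{"dx":-0.002,"dy":0,"dz":0,"wx":0,"wy":0,"wz":0},{"dx":-0.002,"dy":0,"dz":0,"wx":0,"wy":0,"wz":0},{"dx":-0.002,"dy":0,"dz":0,"wx":0,"wy":0,"wz":0}])

```text
time_s: 6.65
ee_pos: [0.5343, 0.0715, 0.0833]
ee_rot: [0.765, 0.644, 0.0, 0.0]
force: [0.8, 1.0, -0.4]
grip_width: 0.0392
finger_force: 40.4
```

```bash
cat >> h.py <<'E'
def look(k=4):
    F=[];P=[]
    for i in range(k):
        viewer.capture("side");s=arm.get_state();F.append(s["force"]);P.append(s["ee_pos"])
    r=R.from_quat(s["ee_rot"]);d=np.mean(P,0)-[.5406,.1096,0]
    print("F tool",r.inv().apply(np.mean(F,0)),"F",np.mean(F,0),"M",s["moment"],"pos",np.mean(P,0),"jig x %.4f yc %.4f"%(d@EX,d@EY),"t",s["time_s"],s["grip_width"])
E
python3 -c "
from h import *
look()"
```

```text
F tool [-0.0952  0.1208  0.2454] F [ 0.1027 -0.1144 -0.2453] M [-0.0313 -0.0044 -0.0094] pos [0.5343 0.0716 0.0833] jig x 0.0004 yc -0.0386 t 6.85 0.038656989630311576
```

Request:
move_arm(increments=[{"dx":-0.0005,"dy":0,"dz":0,"wx":0,"wy":0,"wz":0},{"dx":-0.001,"dy":0,"dz":0,"wx":0,"wy":0,"wz":0},{"dx":-0.001,"dy":0,"dz":0,"wx":0,"wy":0,"wz":0},{"dx":-0.001,"dy":0,"dz":0,"wx":0,"wy":0,"wz":0},{"dx":-0.001,"dy":0,"dz":0,"wx":0,"wy":0,"wz":0}])

```text
time_s: 7.35
ee_pos: [0.5341, 0.0708, 0.0833]
ee_rot: [0.765, 0.644, 0.0, -0.0]
force: [-0.9, 1.1, -1.1]
grip_width: 0.0388
finger_force: 40.4
```

Request:
move_arm(increments=[{"dx":-0.0005,"dy":0,"dz":0,"wx":0,"wy":0,"wz":0},{"dx":-0.001,"dy":0,"dz":0,"wx":0,"wy":0,"wz":0},{"dx":-0.001,"dy":0,"dz":0,"wx":0,"wy":0,"wz":0},{"dx":-0.001,"dy":0,"dz":0,"wx":0,"wy":0,"wz":0},{"dx":-0.001,"dy":0,"dz":0,"wx":0,"wy":0,"wz":0}])

```text
time_s: 7.85
ee_pos: [0.5341, 0.0703, 0.0834]
ee_rot: [0.765, 0.644, 0.001, -0.0]
force: [0.1, 4.7, 0.1]
grip_width: 0.039
finger_force: 40.4
```

```bash
python3 -c "
from h import *
look()"
```

```text
F tool [ 5.2603 -0.1957  0.4865] F [ 0.7038  5.2174 -0.4782] M [ 1.11   -0.1283 -0.0913] pos [0.5341 0.0703 0.0834] jig x 0.0004 yc -0.0398 t 8.05 0.03881287712094476
```

Contact with the stop reads 5 N at yc about −0.0397. Back off slightly and lower to the plate.

Request:
move_arm(increments=[{"dx":0.0007,"dy":0,"dz":0,"wx":0,"wy":0,"wz":0},{"dx":0.0007,"dy":0,"dz":0.001,"wx":0,"wy":0,"wz":0},{"dx":0.0007,"dy":0,"dz":0.002,"wx":0,"wy":0,"wz":0},{"dx":0.0007,"dy":0,"dz":0.0025,"wx":0,"wy":0,"wz":0},{"dx":0.0007,"dy":0,"dz":0.0025,"wx":0,"wy":0,"wz":0}])

```text
time_s: 8.55
ee_pos: [0.5344, 0.0704, 0.0812]
ee_rot: [0.765, 0.644, 0.0, 0.0]
force: [0.9, 4.8, 3.2]
grip_width: 0.0392
finger_force: 40.7
```

```bash
python3 -c "
from h import *
look()"
```

```text
F tool [ 4.7745 -0.8534 -4.9279] F [-0.0302  4.8487  4.9293] M [ 1.0799  0.0543 -0.061 ] pos [0.5344 0.0704 0.0812] jig x 0.0007 yc -0.0397 t 8.75 0.03923469738152984
```

Request:
move_arm(increments=[{"dx":0.0007,"dy":0,"dz":0,"wx":0,"wy":0,"wz":0},{"dx":0.0007,"dy":0,"dz":0,"wx":0,"wy":0,"wz":0},{"dx":0.0007,"dy":0,"dz":0,"wx":0,"wy":0,"wz":0},{"dx":0.0007,"dy":0,"dz":0,"wx":0,"wy":0,"wz":0},{"dx":0.0007,"dy":0,"dz":0,"wx":0,"wy":0,"wz":0}])

```text
time_s: 9.25
ee_pos: [0.5345, 0.0705, 0.0811]
ee_rot: [0.765, 0.644, -0.0, 0.001]
force: [0.7, 3.4, 4.8]
grip_width: 0.0388
finger_force: 40.9
```

Request:
move_arm(increments=[{"dx":0,"dy":0,"dz":0,"wx":0,"wy":0,"wz":0},{"dx":0,"dy":0,"dz":0,"wx":0,"wy":0,"wz":0},{"dx":0,"dy":0,"dz":0,"wx":0,"wy":0,"wz":0},{"dx":0,"dy":0,"dz":-0.005,"wx":0,"wy":0,"wz":0},{"dx":0,"dy":0,"dz":-0.015,"wx":0,"wy":0,"wz":0}], gripper=70)

```text
time_s: 9.75
ee_pos: [0.5333, 0.0707, 0.0955]
ee_rot: [0.765, 0.644, -0.001, -0.0]
force: [-0.5, 0.1, -0.6]
grip_width: 0.0624
finger_force: 0.0
```

Request:
move_arm(increments=[{"dx":0,"dy":0,"dz":-0.02,"wx":0,"wy":0,"wz":0},{"dx":0,"dy":0,"dz":-0.05,"wx":0,"wy":0,"wz":0},{"dx":-0.02,"dy":0,"dz":-0.09,"wx":0,"wy":0,"wz":0},{"dx":-0.06,"dy":0,"dz":-0.1,"wx":0,"wy":0,"wz":0},{"dx":-0.105,"dy":0,"dz":-0.1,"wx":0,"wy":0,"wz":0}])

```text
time_s: 10.25
ee_pos: [0.5184, -0.0333, 0.1997]
ee_rot: [0.764, 0.645, 0.002, 0.003]
force: [0.2, -0.9, -0.7]
grip_width: 0.0619
finger_force: 0.0
```

```bash
python3 -c "
from h import *
plan([.505,-.3132,.13],-.04)"
```

```text
t 10.25 pos [ 0.5184 -0.0333  0.1997] F [ 0.2279 -0.927  -0.7239] grip 0.0619 0.0
shift mm [-278.1   33.3   70.1] rot deg [ 0.41  0.05 -7.38] q6 1.5534598861481026
```

Request:
move_arm(increments=[{"dx":-0.045,"dy":0.005,"dz":0,"wx":0,"wy":0,"wz":-1.5},{"dx":-0.09,"dy":0.01,"dz":0,"wx":0,"wy":0,"wz":-3},{"dx":-0.135,"dy":0.016,"dz":0,"wx":0,"wy":0,"wz":-4.5},{"dx":-0.18,"dy":0.022,"dz":0.005,"wx":0,"wy":0,"wz":-6},{"dx":-0.225,"dy":0.028,"dz":0.02,"wx":0,"wy":0,"wz":-7.4}])

```text
time_s: 10.75
ee_pos: [0.5063, -0.2618, 0.1783]
ee_rot: [0.722, 0.692, 0.0, 0.002]
force: [0.7, -0.9, 1.1]
grip_width: 0.0622
finger_force: 0.0
```

```bash
python3 - <<'E'
from h import *
im=mean("top",4);np.save("top2.npy",im)
cv2.imwrite("pics/c3.png",cv2.convertScaleAbs(cv2.resize(im[200:270,200:310],None,fx=7,fy=7,interpolation=cv2.INTER_CUBIC),alpha=1.6))
plan([.505,-.3132,.11],-.04)
E
```

```text
t 10.95 pos [ 0.5049 -0.2597  0.1759] F [0.3777 0.5995 0.6455] grip 0.0621 0.0
shift mm [-53.5   2.5  65.9] rot deg [-0.03 -0.03 -0.27] q6 1.0286879744799486
```

View pics/c3.png

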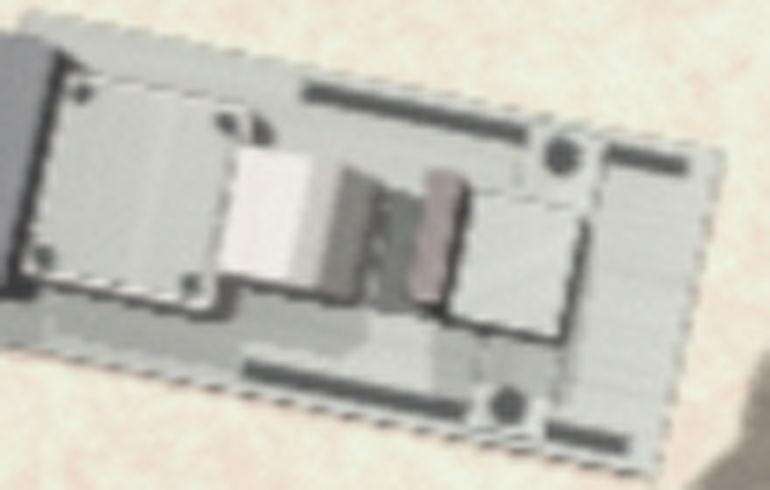

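The thin spacer stands upright against the stop, its top at crop (440,235). The remaining gap is between about 375 and 420. Now the thick spacer.

Request:
move_arm(increments=[{"dx":-0.015,"dy":0.001,"dz":0.015,"wx":0,"wy":0,"wz":0},{"dx":-0.03,"dy":0.002,"dz":0.03,"wx":0,"wy":0,"wz":0},{"dx":-0.045,"dy":0.0025,"dz":0.045,"wx":0,"wy":0,"wz":0},{"dx":-0.053,"dy":0.0025,"dz":0.06,"wx":0,"wy":0,"wz":0},{"dx":-0.053,"dy":0.0025,"dz":0.075,"wx":0,"wy":0,"wz":0}], gripper=45)

```text
time_s: 11.45
ee_pos: [0.5053, -0.3134, 0.0989]
ee_rot: [0.722, 0.692, -0.0, -0.0]
force: [-0.6, 0.7, 0.7]
grip_width: 0.0703
finger_force: 0.0
```

```bash
python3 - <<'E'
from h import *
viewer.capture("side");viewer.capture("side")
plan([.505,-.3132,.043],-.035)
E
```

```text
t 11.55 pos [ 0.5036 -0.3112  0.0973] F [-0.5274  0.6174  0.1715] grip 0.0704 0.0
shift mm [-2.1  1.7 54.3] rot deg [-0.28 -0.19 -0.45] q6 0.953126215821845
```

Request:
move_arm(increments=[{"dx":-0.001,"dy":0.001,"dz":0.015,"wx":0,"wy":0,"wz":0},{"dx":-0.001,"dy":0.001,"dz":0.03,"wx":0,"wy":0,"wz":0},{"dx":-0.001,"dy":0.001,"dz":0.045,"wx":0,"wy":0,"wz":0},{"dx":-0.001,"dy":0.001,"dz":0.055,"wx":0,"wy":0,"wz":0},{"dx":-0.001,"dy":0.001,"dz":0.055,"wx":0,"wy":0,"wz":0}])

```text
time_s: 12.05
ee_pos: [0.5056, -0.3123, 0.0444]
ee_rot: [0.722, 0.692, -0.0, -0.001]
force: [0.0, -0.2, 0.2]
grip_width: 0.0704
finger_force: 0.0
```

Request:
move_arm(increments=[{"dx":0,"dy":0,"dz":0,"wx":0,"wy":0,"wz":0},{"dx":0,"dy":0,"dz":0,"wx":0,"wy":0,"wz":0},{"dx":0,"dy":0,"dz":0,"wx":0,"wy":0,"wz":0},{"dx":0,"dy":0,"dz":0,"wx":0,"wy":0,"wz":0},{"dx":0,"dy":0,"dz":0,"wx":0,"wy":0,"wz":0}], gripper=200, grip_force=40)

```text
time_s: 12.55
ee_pos: [0.5074, -0.3137, 0.0469]
ee_rot: [0.722, 0.692, 0.0, 0.001]
force: [0.2, 0.1, 4.9]
grip_width: 0.047
finger_force: 42.0
```

```bash
python3 - <<'E'
from h import *
look(2)
plan(jig(0,-.0225,.16),-.174)
E
```

```text
F tool [ 0.0059  0.7573 -4.9622] F [ 0.7485 -0.0194  4.9635] M [ 0.0382  0.0896 -0.0019] pos [ 0.5074 -0.3137  0.0468] jig x 0.0407 yc -0.4226 t 12.65 0.0469639081082224
t 12.65 pos [ 0.5074 -0.3137  0.0468] F [ 0.6099 -0.2     5.1108] grip 0.047 42.08841562271118
shift mm [ 401.9   12.5 -113.7] rot deg [0.11 0.07 7.54] q6 0.9532389438523811
```

Request:
move_arm(increments=[{"dx":0,"dy":0,"dz":-0.02,"wx":0,"wy":0,"wz":0},{"dx":0,"dy":0,"dz":-0.05,"wx":0,"wy":0,"wz":0},{"dx":0.005,"dy":0,"dz":-0.085,"wx":0,"wy":0,"wz":0},{"dx":0.03,"dy":0.001,"dz":-0.115,"wx":0,"wy":0,"wz":0},{"dx":0.065,"dy":0.002,"dz":-0.135,"wx":0,"wy":0,"wz":0}])

```text
time_s: 13.15
ee_pos: [0.5119, -0.2492, 0.1828]
ee_rot: [0.723, 0.691, 0.0, 0.001]
force: [0.4, -0.4, -0.4]
grip_width: 0.0474
finger_force: 41.4
```

Request:
move_arm(increments=[{"dx":0.045,"dy":0.001,"dz":0,"wx":0,"wy":0,"wz":1},{"dx":0.09,"dy":0.002,"dz":0,"wx":0,"wy":0,"wz":2},{"dx":0.135,"dy":0.004,"dz":0,"wx":0,"wy":0,"wz":4},{"dx":0.18,"dy":0.006,"dz":0,"wx":0,"wy":0,"wz":6},{"dx":0.225,"dy":0.008,"dz":0,"wx":0,"wy":0,"wz":7.5}])

```text
time_s: 13.65
ee_pos: [0.5282, -0.0219, 0.1804]
ee_rot: [0.766, 0.643, -0.0, -0.0]
force: [0.6, -0.9, 0.1]
grip_width: 0.0472
finger_force: 41.4
```

```bash
python3 - <<'E'
from h import *
plan(jig(0,-.018,.165),-.174)
E
```

```text
t 13.65 pos [ 0.5282 -0.0219  0.1804] F [ 0.6218 -0.9057  0.0535] grip 0.0472 41.407944560050964
shift mm [113.7 -10.7  15.4] rot deg [-0.06  0.   -0.05] q6 1.5841635851065747
```

Request:
move_arm(increments=[{"dx":0.04,"dy":-0.003,"dz":0,"wx":0,"wy":0,"wz":0},{"dx":0.08,"dy":-0.007,"dz":0.005,"wx":0,"wy":0,"wz":0},{"dx":0.113,"dy":-0.0105,"dz":0.01,"wx":0,"wy":0,"wz":0},{"dx":0.113,"dy":-0.0105,"dz":0.015,"wx":0,"wy":0,"wz":0},{"dx":0.113,"dy":-0.0105,"dz":0.015,"wx":0,"wy":0,"wz":0}])

```text
time_s: 14.15
ee_pos: [0.5369, 0.0897, 0.1645]
ee_rot: [0.765, 0.644, -0.001, -0.001]
force: [-0.1, -0.3, -1.3]
grip_width: 0.0474
finger_force: 41.4
```

```bash
python3 - <<'E'
from h import *
look()
plan(jig(0,-.018,.116),-.174)
E
```

```text
F tool [0.3548 0.0004 0.7145] F [ 0.0622  0.349  -0.7146] M [ 0.0287  0.0324 -0.016 ] pos [0.5377 0.0885 0.1655] jig x 0.0008 yc -0.0213 t 14.35 0.0471126734513231
t 14.35 pos [0.5381 0.0882 0.1659] F [ 0.4702  0.038  -1.0591] grip 0.0471 41.406646370887756
shift mm [ 3.5 -1.3 49.9] rot deg [ 0.    0.02 -0.06] q6 1.7921782845635983
```

Request:
move_arm(increments=[{"dx":0.003,"dy":-0.001,"dz":0,"wx":0,"wy":0,"wz":0},{"dx":0.003,"dy":-0.001,"dz":0.01,"wx":0,"wy":0,"wz":0},{"dx":0.003,"dy":-0.001,"dz":0.025,"wx":0,"wy":0,"wz":0},{"dx":0.003,"dy":-0.001,"dz":0.04,"wx":0,"wy":0,"wz":0},{"dx":0.003,"dy":-0.001,"dz":0.048,"wx":0,"wy":0,"wz":0}])

```text
time_s: 14.85
ee_pos: [0.5365, 0.0921, 0.116]
ee_rot: [0.766, 0.643, -0.001, -0.001]
force: [0.0, 0.2, -0.2]
grip_width: 0.0472
finger_force: 41.4
```

```bash
python3 - <<'E'
from h import *
look()
E
```

```text
F tool [-0.0909  0.2672  0.566 ] F [ 0.2474 -0.1357 -0.566 ] M [-0.0323 -0.0049  0.0452] pos [0.5367 0.0922 0.1166] jig x -0.0008 yc -0.0178 t 15.05 0.047053983803022906
```

Request:
move_arm(increments=[{"dx":-0.002,"dy":0.0005,"dz":0,"wx":0,"wy":0,"wz":0},{"dx":-0.004,"dy":0.0005,"dz":0,"wx":0,"wy":0,"wz":0},{"dx":-0.005,"dy":0.0005,"dz":0,"wx":0,"wy":0,"wz":0},{"dx":-0.0055,"dy":0.0005,"dz":0,"wx":0,"wy":0,"wz":0},{"dx":-0.0055,"dy":0.0005,"dz":0,"wx":0,"wy":0,"wz":0}])

```text
time_s: 15.55
ee_pos: [0.5372, 0.0869, 0.1179]
ee_rot: [0.766, 0.643, 0.0, 0.0]
force: [-0.0, -0.4, -0.5]
grip_width: 0.0471
finger_force: 41.4
```

Request:
move_arm(increments=[{"dx":-0.0005,"dy":0,"dz":0,"wx":0,"wy":0,"wz":0},{"dx":-0.001,"dy":0,"dz":0,"wx":0,"wy":0,"wz":0},{"dx":-0.001,"dy":0,"dz":0,"wx":0,"wy":0,"wz":0},{"dx":-0.001,"dy":0,"dz":0,"wx":0,"wy":0,"wz":0},{"dx":-0.001,"dy":0,"dz":0,"wx":0,"wy":0,"wz":0}])

```text
time_s: 16.05
ee_pos: [0.5369, 0.086, 0.1177]
ee_rot: [0.766, 0.643, -0.0, 0.0]
force: [1.1, -0.5, -1.1]
grip_width: 0.0471
finger_force: 41.4
```

```bash
python3 - <<'E'
from h import *
look()
E
```

```text
F tool [-0.2664 -0.3159  1.0457] F [-0.3571 -0.2081 -1.0457] M [-0.061   0.0121 -0.0003] pos [0.5369 0.086  0.1177] jig x 0.0005 yc -0.0239 t 16.25 0.04681972092966149
```

Request:
move_arm(increments=[{"dx":0,"dy":0.0005,"dz":0.01,"wx":0,"wy":0,"wz":0},{"dx":0,"dy":0.0005,"dz":0.02,"wx":0,"wy":0,"wz":0},{"dx":0,"dy":0.0005,"dz":0.03,"wx":0,"wy":0,"wz":0},{"dx":0,"dy":0.0005,"dz":0.035,"wx":0,"wy":0,"wz":0},{"dx":0,"dy":0.0005,"dz":0.035,"wx":0,"wy":0,"wz":0}])

```text
time_s: 16.75
ee_pos: [0.5362, 0.0858, 0.0813]
ee_rot: [0.766, 0.643, -0.001, -0.001]
force: [0.7, -0.4, -1.2]
grip_width: 0.047
finger_force: 41.4
```

```bash
python3 - <<'E'
from h import *
look()
E
```

```text
F tool [ 0.0599 -0.4318  1.1998] F [-0.4143  0.1331 -1.2001] M [ 0.0068 -0.0213 -0.0881] pos [0.5373 0.0857 0.0826] jig x 0.0009 yc -0.0241 t 16.95 0.046842961121547705
```

Request:
move_arm(increments=[{"dx":0,"dy":0,"dz":0.008,"wx":0,"wy":0,"wz":0},{"dx":0,"dy":0,"dz":0.016,"wx":0,"wy":0,"wz":0},{"dx":0,"dy":0,"dz":0.021,"wx":0,"wy":0,"wz":0},{"dx":0,"dy":0,"dz":0.022,"wx":0,"wy":0,"wz":0},{"dx":0,"dy":0,"dz":0.0225,"wx":0,"wy":0,"wz":0}])

```text
time_s: 17.45
ee_pos: [0.5371, 0.0858, 0.0599]
ee_rot: [0.766, 0.643, -0.0, -0.0]
force: [-0.8, 0.2, -0.3]
grip_width: 0.047
finger_force: 41.4
```

Request:
move_arm(increments=[{"dx":-0.0003,"dy":0,"dz":0,"wx":0,"wy":0,"wz":0},{"dx":-0.0006,"dy":0,"dz":0,"wx":0,"wy":0,"wz":0},{"dx":-0.001,"dy":0,"dz":0,"wx":0,"wy":0,"wz":0},{"dx":-0.001,"dy":0,"dz":0,"wx":0,"wy":0,"wz":0},{"dx":-0.001,"dy":0,"dz":0,"wx":0,"wy":0,"wz":0}])

```text
time_s: 17.95
ee_pos: [0.5376, 0.0856, 0.0605]
ee_rot: [0.766, 0.643, 0.001, -0.0]
force: [0.4, 3.8, -1.7]
grip_width: 0.0468
finger_force: 41.3
```

```bash
python3 - <<'E'
from h import *
look()
E
```

```text
F tool [ 5.1904 -0.4462  0.4082] F [ 0.4545  5.1903 -0.4011] M [ 1.0433 -0.1302 -0.0603] pos [0.5376 0.0856 0.0605] jig x 0.0012 yc -0.0242 t 18.15 0.04703136102120443
```

Contact with the thin spacer reads 5 N. Lower the last 2 mm, then release.

Request:
move_arm(increments=[{"dx":0.0005,"dy":0,"dz":0.001,"wx":0,"wy":0,"wz":0},{"dx":0.0005,"dy":0,"dz":0.0015,"wx":0,"wy":0,"wz":0},{"dx":0.0005,"dy":0,"dz":0.002,"wx":0,"wy":0,"wz":0},{"dx":0.0005,"dy":0,"dz":0.002,"wx":0,"wy":0,"wz":0},{"dx":0.0005,"dy":0,"dz":0.002,"wx":0,"wy":0,"wz":0}])

```text
time_s: 18.65
ee_pos: [0.5378, 0.0855, 0.0588]
ee_rot: [0.766, 0.643, 0.0, 0.0]
force: [0.2, 4.9, 5.2]
grip_width: 0.0468
finger_force: 42.1
```

```bash
python3 - <<'E'
from h import *
look()
E
```

```text
F tool [ 4.251  -0.8624 -5.3895] F [-0.1221  4.335   5.3902] M [ 0.8333  0.1536 -0.0609] pos [0.5378 0.0855 0.0588] jig x 0.0015 yc -0.0242 t 18.85 0.04706257400794949
```

Request:
move_arm(increments=[{"dx":0.0005,"dy":0,"dz":0,"wx":0,"wy":0,"wz":0},{"dx":0.0005,"dy":0,"dz":0,"wx":0,"wy":0,"wz":0},{"dx":0.0005,"dy":0,"dz":0,"wx":0,"wy":0,"wz":0},{"dx":0.0005,"dy":0,"dz":-0.003,"wx":0,"wy":0,"wz":0},{"dx":0.0005,"dy":0,"dz":-0.012,"wx":0,"wy":0,"wz":0}], gripper=65)

```text
time_s: 19.35
ee_pos: [0.5364, 0.0856, 0.0697]
ee_rot: [0.766, 0.643, -0.001, -0.001]
force: [0.2, -0.2, -0.7]
grip_width: 0.0635
finger_force: 0.0
```

Request:
move_arm(increments=[{"dx":0,"dy":0,"dz":-0.02,"wx":0,"wy":0,"wz":0},{"dx":0,"dy":0,"dz":-0.06,"wx":0,"wy":0,"wz":0},{"dx":-0.01,"dy":0,"dz":-0.1,"wx":0,"wy":0,"wz":0},{"dx":-0.05,"dy":0,"dz":-0.12,"wx":0,"wy":0,"wz":0},{"dx":-0.095,"dy":0,"dz":-0.13,"wx":0,"wy":0,"wz":0}])

```text
time_s: 19.85
ee_pos: [0.5229, -0.0081, 0.2041]
ee_rot: [0.765, 0.644, 0.002, 0.002]
force: [0.8, -0.6, -0.1]
grip_width: 0.0634
finger_force: 0.0
```

```bash
python3 - <<'E'
from h import *
plan([.584,-.1714,.14],-.09)
E
```

```text
t 19.85 pos [ 0.5229 -0.0081  0.2041] F [ 0.8057 -0.6357 -0.1147] grip 0.0634 0.0
shift mm [-150.5   87.5   64.6] rot deg [ 0.35  0.02 -4.6 ] q6 1.6043866299135285
```

Request:
move_arm(increments=[{"dx":-0.038,"dy":0.022,"dz":0,"wx":0,"wy":0,"wz":-1.2},{"dx":-0.076,"dy":0.044,"dz":0,"wx":0,"wy":0,"wz":-2.4},{"dx":-0.114,"dy":0.066,"dz":0.02,"wx":0,"wy":0,"wz":-3.6},{"dx":-0.15,"dy":0.087,"dz":0.04,"wx":0,"wy":0,"wz":-4.6},{"dx":-0.15,"dy":0.087,"dz":0.06,"wx":0,"wy":0,"wz":-4.6}])

```text
time_s: 20.35
ee_pos: [0.5829, -0.1761, 0.1404]
ee_rot: [0.741, 0.672, -0.0, 0.002]
force: [0.2, 1.4, -0.2]
grip_width: 0.0639
finger_force: 0.0
```

```bash
python3 - <<'E'
from h import *
im=mean("top",4);np.save("top3.npy",im)
cv2.imwrite("pics/c4.png",cv2.convertScaleAbs(cv2.resize(im[200:270,200:310],None,fx=7,fy=7,interpolation=cv2.INTER_CUBIC),alpha=1.6))
plan([.584,-.1714,.066],-.09)
E
```

```text
t 20.55 pos [ 0.5803 -0.1701  0.1407] F [ 0.0574 -0.1592  1.0091] grip 0.064 0.0
shift mm [-1.   3.8 74.7] rot deg [-0.06 -0.01 -0.17] q6 1.2738748744070445
```

View pics/c4.png

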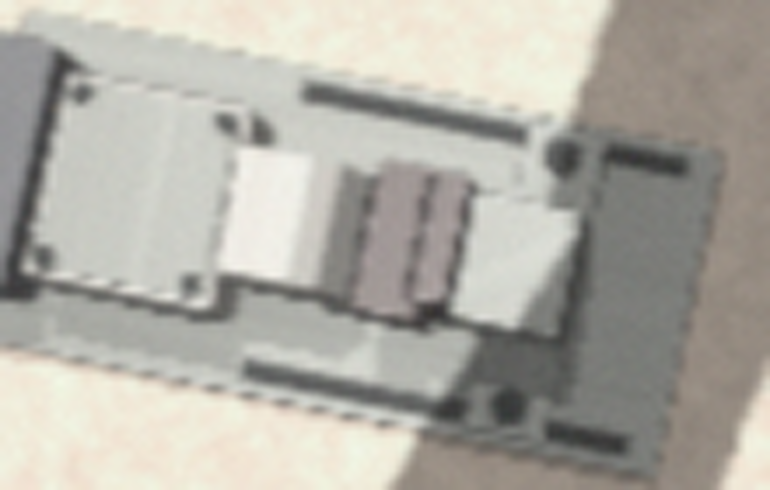

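Both spacers stand upright side by side: the thick one at crop (390,240), the thin one at (443,240), with the nose slope at 335–365. I'll work out the opening for the wedge.

```bash
python3 - <<'E'
from h import *
f=lambda p:(np.array(p)+.5)/7-.5+[200,200]
def J(cs,z):
    d=ray("top",f(cs),z)-[.5406,.1096,0];return (d@EX*1000).round(1),(d@EY*1000).round(1)
print("thick L-edge",J([(380,168),(353,308)],.076),"R",J([(432,168),(410,320)],.076))
print("thin",J([(436,172),(470,176),(450,300),(416,300)],.1))
print("nose top edge",J([(345,165),(322,295)],.076))
im=np.load("top3.npy");g=im.mean(2)
for z in(.076,):
    ys=np.arange(-.05,.01,.001);pr=[]
    for y in ys:
        P=np.array([jig(t,y,z) for t in np.linspace(-.012,.012,25)]);q=proj("top",P).astype(np.float32)
        pr.append(cv2.remap(g,q[:,:1],q[:,1:],cv2.INTER_LINEAR).mean())
    for i in range(0,60,10):print(round(ys[i],3),np.round(pr[i:i+10]).astype(int))
E
```

```text
thick L-edge (array([ 20.6, -23.6]), array([-14.8, -15.5])) R (array([ 23.7, -23.8]), array([-30.6, -33.5]))
thin (array([ 20.5,  21.3, -16.8, -18.7]), array([-34.8, -45. , -46.7, -36.7]))
nose top edge (array([ 19.5, -21.5]), array([-4.1, -5.4]))
-0.05 [131 130 127 118 104  88  73  70  78  87]
-0.04 [93 97 98 98 97 96 92 85 78 74]
-0.03 [76 82 89 94 96 97 97 97 96 96]
-0.02 [96 96 96 93 87 80 73 70 72 76]
-0.01 [ 80  81  82  82  84  87  94 103 112 119]
0.0 [124 125 126 126 128 131 136 141 144 147]
```

Request:
move_arm(increments=[{"dx":-0.0005,"dy":0.003,"dz":0.015,"wx":0,"wy":0,"wz":0},{"dx":-0.0005,"dy":0.003,"dz":0.03,"wx":0,"wy":0,"wz":0},{"dx":-0.0005,"dy":0.003,"dz":0.045,"wx":0,"wy":0,"wz":0},{"dx":-0.0005,"dy":0.003,"dz":0.06,"wx":0,"wy":0,"wz":0},{"dx":-0.0005,"dy":0.003,"dz":0.073,"wx":0,"wy":0,"wz":0}])

```text
time_s: 21.05
ee_pos: [0.5847, -0.1704, 0.0686]
ee_rot: [0.739, 0.674, 0.0, 0.001]
force: [-0.4, -0.1, -0.2]
grip_width: 0.0637
finger_force: 0.0
```

```bash
python3 - <<'E'
from h import *
look()
plan([.584,-.1714,.067],-.09)
E
```

```text
F tool [ 0.0181 -0.4245  0.2152] F [-0.4209  0.0571 -0.2155] M [ 0.0315 -0.0113  0.0257] pos [ 0.5835 -0.1704  0.0672] jig x 0.0908 yc -0.2683 t 21.25 0.06395057316274017
t 21.25 pos [ 0.5842 -0.1709  0.0682] F [-0.0094  0.5493 -0.6159] grip 0.064 0.0
shift mm [-0.6 -0.1  1.2] rot deg [ 0.04  0.02 -0.13] q6 1.2744188298800254
```

Request:
move_arm(increments=[{"dx":0,"dy":0,"dz":0,"wx":0,"wy":0,"wz":0},{"dx":0,"dy":0,"dz":0,"wx":0,"wy":0,"wz":0},{"dx":0,"dy":0,"dz":0,"wx":0,"wy":0,"wz":0},{"dx":0,"dy":0,"dz":0,"wx":0,"wy":0,"wz":0},{"dx":0,"dy":0,"dz":0,"wx":0,"wy":0,"wz":0}], gripper=200, grip_force=90)

```text
time_s: 21.75
ee_pos: [0.5851, -0.1716, 0.0691]
ee_rot: [0.739, 0.673, 0.001, 0.001]
force: [0.3, 1.2, 6.3]
grip_width: 0.0464
finger_force: 92.2
```

```bash
python3 - <<'E'
from h import *
look()
E
```

```text
F tool [ 1.0634 -0.2867 -6.3588] F [-0.2062  1.0921  6.357 ] M [ 0.0792  0.2036 -0.0313] pos [ 0.5851 -0.1717  0.0691] jig x 0.0926 yc -0.2693 t 21.95 0.0466442385591777
```

Request:
move_arm(increments=[{"dx":0,"dy":0,"dz":-0.01,"wx":0,"wy":0,"wz":0},{"dx":0,"dy":0,"dz":-0.03,"wx":0,"wy":0,"wz":0},{"dx":0,"dy":0,"dz":-0.06,"wx":0,"wy":0,"wz":0},{"dx":0,"dy":0,"dz":-0.09,"wx":0,"wy":0,"wz":0},{"dx":0,"dy":0,"dz":-0.125,"wx":0,"wy":0,"wz":0}])

```text
time_s: 22.45
ee_pos: [0.5828, -0.1709, 0.193]
ee_rot: [0.739, 0.673, -0.001, -0.001]
force: [0.6, -0.7, -0.8]
grip_width: 0.0472
finger_force: 91.9
```

```bash
python3 - <<'E'
from h import *
look(2)
plan(jig(.0007,.0005,.195),-.174)
E
```

```text
F tool [-0.3698  0.9295 -0.7497] F [ 0.8845 -0.4518  0.7591] M [-0.0251 -0.0934  0.0164] pos [ 0.5863 -0.1723  0.1993] jig x 0.0938 yc -0.2697 t 22.55 0.046590361772714924
t 22.55 pos [ 0.5866 -0.1724  0.1983] F [ 0.4519 -0.5547 -0.951 ] grip 0.0466 92.09935069084167
shift mm [277.  -71.3   1.9] rot deg [0.52 0.15 4.64] q6 1.2743951731142447
```

Request:
move_arm(increments=[{"dx":0.035,"dy":-0.009,"dz":-0.003,"wx":0,"wy":0,"wz":0.7},{"dx":0.08,"dy":-0.02,"dz":-0.003,"wx":0,"wy":0,"wz":1.5},{"dx":0.125,"dy":-0.032,"dz":-0.003,"wx":0,"wy":0,"wz":2.4},{"dx":0.17,"dy":-0.044,"dz":-0.003,"wx":0,"wy":0,"wz":3.2},{"dx":0.215,"dy":-0.056,"dz":-0.003,"wx":0,"wy":0,"wz":4}])

```text
time_s: 23.05
ee_pos: [0.5469, 0.0496, 0.1947]
ee_rot: [0.763, 0.647, -0.0, -0.0]
force: [1.9, 0.5, -1.2]
grip_width: 0.0467
finger_force: 91.9
```

```bash
python3 - <<'E'
from h import *
plan(jig(.0007,.0005,.19),-.174)
E
```

```text
t 23.05 pos [0.5469 0.0496 0.1947] F [ 1.9393  0.5095 -1.2098] grip 0.0467 91.93414807319641
shift mm [ 58.6 -15.3   4.7] rot deg [-0.07  0.01  0.57] q6 1.709847309568645
```

Request:
move_arm(increments=[{"dx":0.02,"dy":-0.006,"dz":0,"wx":0,"wy":0,"wz":0.3},{"dx":0.04,"dy":-0.011,"dz":0,"wx":0,"wy":0,"wz":0.6},{"dx":0.0585,"dy":-0.015,"dz":0,"wx":0,"wy":0,"wz":0.6},{"dx":0.0585,"dy":-0.015,"dz":0.005,"wx":0,"wy":0,"wz":0.6},{"dx":0.0585,"dy":-0.015,"dz":0.005,"wx":0,"wy":0,"wz":0.6}])

```text
time_s: 23.55
ee_pos: [0.5418, 0.1081, 0.189]
ee_rot: [0.765, 0.644, -0.001, -0.0]
force: [0.2, 0.0, -0.9]
grip_width: 0.0467
finger_force: 92.0
```

```bash
python3 - <<'E'
from h import *
look()
im=mean("side",2);cv2.imwrite("pics/s5.png",cv2.resize(im[150:290,230:390].clip(0,255).astype(np.uint8),None,fx=4,fy=4,interpolation=cv2.INTER_CUBIC))
plan(jig(.0007,.0005,.146),-.174)
E
```

```text
F tool [-0.5529 -0.3018  1.0979] F [-0.3938 -0.4925 -1.0976] M [ 0.0133  0.0071 -0.0305] pos [0.5424 0.1074 0.1898] jig x 0.0021 yc -0.0018 t 23.75 0.047056634429019396
t 23.85 pos [0.5429 0.1075 0.1903] F [ 0.0563  0.0651 -2.2617] grip 0.0463 91.98882937431335
shift mm [ 2.2 -1.9 44.3] rot deg [ 0.01  0.01 -0.03] q6 1.8262785511131638
```

View pics/s5.png

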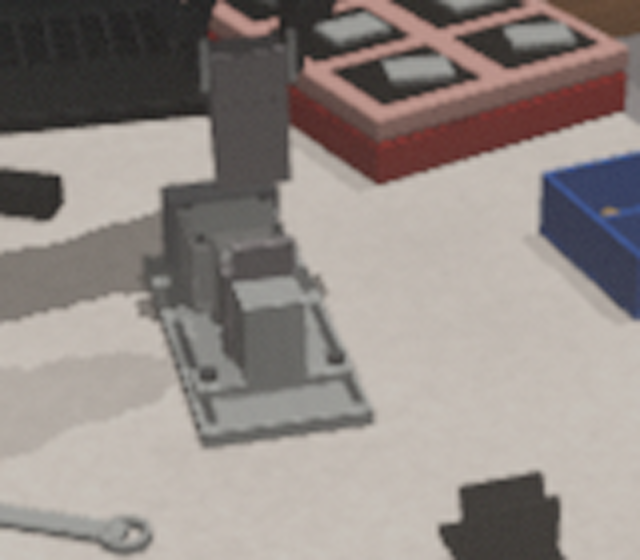

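The wedge hangs upright, tip at crop (250,183), above the jig. Both spacers stand behind the stop. Descend to just above the opening.

Request:
move_arm(increments=[{"dx":0.002,"dy":-0.0015,"dz":0.005,"wx":0,"wy":0,"wz":0},{"dx":0.002,"dy":-0.0015,"dz":0.015,"wx":0,"wy":0,"wz":0},{"dx":0.002,"dy":-0.0015,"dz":0.028,"wx":0,"wy":0,"wz":0},{"dx":0.002,"dy":-0.0015,"dz":0.038,"wx":0,"wy":0,"wz":0},{"dx":0.002,"dy":-0.0015,"dz":0.045,"wx":0,"wy":0,"wz":0}])

```text
time_s: 24.35
ee_pos: [0.5408, 0.1103, 0.1437]
ee_rot: [0.766, 0.643, -0.001, -0.001]
force: [-0.0, -0.5, -1.1]
grip_width: 0.047
finger_force: 92.0
```

```bash
python3 - <<'E'
from h import *
look()
plan(jig(.001,.0005,.146),-.174)
E
```

```text
F tool [-0.1327  0.0697  1.2548] F [ 0.0454 -0.1428 -1.2548] M [-0.      0.0146 -0.0271] pos [0.5409 0.1104 0.1441] jig x 0.0001 yc 0.0008 t 24.55 0.04684128652497665
t 24.55 pos [0.5415 0.1105 0.1452] F [ 0.3995 -0.1883 -0.6892] grip 0.0468 92.00443625450134
shift mm [-0.5  0.2 -0.8] rot deg [-0.01  0.01  0.04] q6 1.8305952861826726
```

Request:
move_arm(increments=[{"dx":0,"dy":0,"dz":0.002,"wx":0,"wy":0,"wz":0},{"dx":0,"dy":0,"dz":0.004,"wx":0,"wy":0,"wz":0},{"dx":0,"dy":0,"dz":0.006,"wx":0,"wy":0,"wz":0},{"dx":0,"dy":0,"dz":0.008,"wx":0,"wy":0,"wz":0},{"dx":0,"dy":0,"dz":0.009,"wx":0,"wy":0,"wz":0}])

```text
time_s: 25.05
ee_pos: [0.5415, 0.1104, 0.1361]
ee_rot: [0.766, 0.643, -0.0, -0.0]
force: [-0.1, 0.3, -0.9]
grip_width: 0.0468
finger_force: 92.0
```

```bash
python3 - <<'E'
from h import *
look()
E
```

```text
F tool [-0.2252  0.0686  1.4931] F [ 0.0287 -0.2337 -1.4931] M [-0.0266 -0.0142 -0.0045] pos [0.5415 0.1104 0.1361] jig x 0.0007 yc 0.0010 t 25.25 0.04678829867219967
```

Request:
move_arm(increments=[{"dx":-0.0005,"dy":0,"dz":0,"wx":0,"wy":0,"wz":0},{"dx":-0.001,"dy":0,"dz":0,"wx":0,"wy":0,"wz":0},{"dx":-0.0015,"dy":0,"dz":0,"wx":0,"wy":0,"wz":0},{"dx":-0.0015,"dy":0,"dz":0,"wx":0,"wy":0,"wz":0},{"dx":-0.0015,"dy":0,"dz":0,"wx":0,"wy":0,"wz":0}])

```text
time_s: 25.75
ee_pos: [0.5414, 0.109, 0.1363]
ee_rot: [0.766, 0.643, 0.0, 0.0]
force: [-0.1, 0.0, -1.9]
grip_width: 0.0468
finger_force: 92.0
```

```bash
python3 - <<'E'
from h import *
look()
E
```

```text
F tool [0.2729 0.2139 0.6186] F [ 0.2578  0.232  -0.6186] M [0.0932 0.0148 0.0072] pos [0.5414 0.109  0.1363] jig x 0.0009 yc -0.0005 t 25.95 0.04597252282438434
```

Request:
move_arm(increments=[{"dx":-0.0005,"dy":0,"dz":0,"wx":0,"wy":0,"wz":0},{"dx":-0.001,"dy":0,"dz":0,"wx":0,"wy":0,"wz":0},{"dx":-0.001,"dy":0,"dz":0,"wx":0,"wy":0,"wz":0},{"dx":-0.001,"dy":0,"dz":0,"wx":0,"wy":0,"wz":0},{"dx":-0.001,"dy":0,"dz":0,"wx":0,"wy":0,"wz":0}])

```text
time_s: 26.45
ee_pos: [0.5414, 0.1084, 0.1364]
ee_rot: [0.766, 0.643, 0.0, -0.0]
force: [0.9, 2.7, -1.7]
grip_width: 0.0465
finger_force: 92.0
```

```bash
python3 - <<'E'
from h import *
look()
E
```

```text
F tool [3.0495 0.3411 0.8952] F [ 0.8616  2.9457 -0.8931] M [ 0.8145 -0.2281  0.0727] pos [0.5414 0.1083 0.1364] jig x 0.0010 yc -0.0011 t 26.65 0.0462657800422947
```

The wedge touches the spacer face with 3 N. Ease off 0.5 mm and go down.

Request:
move_arm(increments=[{"dx":0.0004,"dy":0,"dz":0.002,"wx":0,"wy":0,"wz":0},{"dx":0.0004,"dy":0,"dz":0.004,"wx":0,"wy":0,"wz":0},{"dx":0.0004,"dy":0,"dz":0.006,"wx":0,"wy":0,"wz":0},{"dx":0.0004,"dy":0,"dz":0.008,"wx":0,"wy":0,"wz":0},{"dx":0.0004,"dy":0,"dz":0.009,"wx":0,"wy":0,"wz":0}])

```text
time_s: 27.15
ee_pos: [0.5413, 0.1085, 0.1271]
ee_rot: [0.766, 0.643, 0.0, -0.0]
force: [0.3, 3.2, 3.3]
grip_width: 0.0465
finger_force: 92.3
```

```bash
python3 - <<'E'
from h import *
look()
E
```

```text
F tool [3.4374 0.8564 0.9766] F [ 1.4361  3.2383 -0.9766] M [ 0.8211 -0.3467  0.134 ] pos [0.5412 0.1084 0.1271] jig x 0.0008 yc -0.0011 t 27.35 0.046705935786641894
```

Request:
move_arm(increments=[{"dx":0.0004,"dy":0,"dz":0.002,"wx":0,"wy":0,"wz":0},{"dx":0.0004,"dy":0,"dz":0.003,"wx":0,"wy":0,"wz":0},{"dx":0.0004,"dy":0,"dz":0.004,"wx":0,"wy":0,"wz":0},{"dx":0.0004,"dy":0,"dz":0.005,"wx":0,"wy":0,"wz":0},{"dx":0.0004,"dy":0,"dz":0.006,"wx":0,"wy":0,"wz":0}])

```text
time_s: 27.85
ee_pos: [0.5419, 0.1085, 0.1219]
ee_rot: [0.766, 0.643, 0.0, 0.001]
force: [-0.9, 0.9, 6.0]
grip_width: 0.0466
finger_force: 92.7
```

```bash
python3 - <<'E'
from h import *
look()
E
```

```text
F tool [ 2.1438  0.2104 -5.013 ] F [0.5704 2.0784 5.0124] M [ 0.3349 -0.0804  0.1451] pos [0.5419 0.1085 0.1218] jig x 0.0015 yc -0.0008 t 28.05 0.04638837052886421
```

Request:
move_arm(increments=[{"dx":0.0002,"dy":0,"dz":0.001,"wx":0,"wy":0,"wz":0},{"dx":0.0002,"dy":0,"dz":0.002,"wx":0,"wy":0,"wz":0},{"dx":0.0002,"dy":0,"dz":0.003,"wx":0,"wy":0,"wz":0},{"dx":0.0002,"dy":0,"dz":0.004,"wx":0,"wy":0,"wz":0},{"dx":0.0002,"dy":0,"dz":0.005,"wx":0,"wy":0,"wz":0}])

```text
time_s: 28.55
ee_pos: [0.5422, 0.1085, 0.1173]
ee_rot: [0.766, 0.643, 0.0, 0.001]
force: [0.0, 1.0, 8.5]
grip_width: 0.0464
finger_force: 93.0
```

```bash
python3 - <<'E'
from h import *
look()
plan(jig(0,0,.1),-.174)
E
```

```text
F tool [ 0.6855 -0.1633 -7.3651] F [-0.0569  0.7113  7.3643] M [ 0.2457 -0.0749  0.178 ] pos [0.5422 0.1085 0.1171] jig x 0.0017 yc -0.0008 t 28.75 0.046310610548422025
t 28.75 pos [0.5422 0.1085 0.1171] F [0.0776 0.5836 6.859 ] grip 0.0463 93.06087970733643
shift mm [ 0.8 -1.8 17.1] rot deg [0.12 0.04 0.04] q6 1.8277007262497653
```

Request:
move_arm(increments=[{"dx":0,"dy":0,"dz":0.001,"wx":0,"wy":0,"wz":0},{"dx":0,"dy":0,"dz":0.002,"wx":0,"wy":0,"wz":0},{"dx":0,"dy":0,"dz":0.003,"wx":0,"wy":0,"wz":0},{"dx":0,"dy":0,"dz":0.003,"wx":0,"wy":0,"wz":0},{"dx":0,"dy":0,"dz":0.003,"wx":0,"wy":0,"wz":0}])

```text
time_s: 29.25
ee_pos: [0.5424, 0.1085, 0.1145]
ee_rot: [0.766, 0.643, 0.001, 0.001]
force: [0.2, -0.1, 7.7]
grip_width: 0.0466
finger_force: 93.2
```

```bash
python3 - <<'E'
from h import *
look()
E
```

```text
F tool [ 0.6052  0.2    -8.8552] F [0.2783 0.5725 8.8553] M [0.2536 0.0556 0.2583] pos [0.5424 0.1085 0.1145] jig x 0.0020 yc -0.0008 t 29.45 0.04685108947279832
```

Request:
move_arm(increments=[{"dx":0,"dy":-0.0003,"dz":0.001,"wx":0,"wy":0,"wz":0},{"dx":0,"dy":-0.0005,"dz":0.002,"wx":0,"wy":0,"wz":0},{"dx":0,"dy":-0.0005,"dz":0.003,"wx":0,"wy":0,"wz":0},{"dx":0,"dy":-0.0005,"dz":0.003,"wx":0,"wy":0,"wz":0},{"dx":0,"dy":-0.0005,"dz":0.003,"wx":0,"wy":0,"wz":0}])

```text
time_s: 29.95
ee_pos: [0.5425, 0.1084, 0.113]
ee_rot: [0.766, 0.643, 0.001, 0.002]
force: [-2.7, -0.4, 17.2]
grip_width: 0.0469
finger_force: 94.0
```

```bash
python3 - <<'E'
from h import *
look()
E
```

```text
F tool [ -1.5036  -1.707  -17.5263] F [-2.016  -1.1579 17.5197] M [-0.0002  0.6307  0.5559] pos [0.5425 0.1084 0.1129] jig x 0.0021 yc -0.0009 t 30.15 0.04693212301643185
```

Request:
move_arm(increments=[{"dx":0,"dy":0,"dz":0.001,"wx":0,"wy":0,"wz":0},{"dx":0,"dy":0,"dz":0.002,"wx":0,"wy":0,"wz":0},{"dx":0,"dy":0,"dz":0.003,"wx":0,"wy":0,"wz":0},{"dx":0,"dy":0,"dz":0.003,"wx":0,"wy":0,"wz":0},{"dx":0,"dy":0,"dz":0.003,"wx":0,"wy":0,"wz":0}])

```text
time_s: 30.65
ee_pos: [0.5428, 0.1083, 0.1122]
ee_rot: [0.765, 0.644, 0.002, 0.003]
force: [-7.3, -1.7, 31.8]
grip_width: 0.0467
finger_force: 95.4
```

```bash
python3 - <<'E'
from h import *
look()
E
```

```text
F tool [ -2.7462  -5.64   -31.3148] F [-6.2173 -1.677  31.281 ] M [-0.1556  1.8863  0.6611] pos [0.5428 0.1083 0.1122] jig x 0.0024 yc -0.0009 t 30.85 0.04630447351445275
```

The force rises sharply (9 → 17 → 31 N) while the wedge barely sinks. The row is tight with the tip about 38 mm above the plate. Ease off to a steady push of about 17 N and check.

Request:
move_arm(increments=[{"dx":0,"dy":0,"dz":-0.001,"wx":0,"wy":0,"wz":0},{"dx":0,"dy":0,"dz":-0.002,"wx":0,"wy":0,"wz":0},{"dx":0,"dy":0,"dz":-0.0025,"wx":0,"wy":0,"wz":0},{"dx":0,"dy":0,"dz":-0.0025,"wx":0,"wy":0,"wz":0},{"dx":0,"dy":0,"dz":-0.0025,"wx":0,"wy":0,"wz":0}])

```text
time_s: 31.35
ee_pos: [0.5427, 0.1082, 0.1122]
ee_rot: [0.765, 0.644, 0.001, 0.002]
force: [-0.8, -1.8, 14.7]
grip_width: 0.0469
finger_force: 93.0
```

```bash
python3 - <<'E'
from h import *
look()
print(R.from_quat(arm.get_state()["ee_rot"]).as_matrix()[:,2])
im=mean("top",4);a=np.load("top3.npy")
s=mean("side",3)
o=np.hstack([cv2.resize(im[195:275,180:300],None,fx=3.3,fy=3.3,interpolation=2)*1.5,cv2.resize(s[150:230,245:365],None,fx=3.3,fy=3.3,interpolation=2)])
cv2.imwrite("pics/f.png",o.clip(0,255).astype(np.uint8))
E
```

```text
F tool [ -1.7448  -0.3562 -14.7675] F [-0.7181 -1.6272 14.7678] M [-0.0571  0.3496  0.7433] pos [0.5427 0.1082 0.1122] jig x 0.0023 yc -0.0010 t 31.55 0.046612013327270725
[ 0.0046 -0.0021 -1.    ]
```

View pics/f.png

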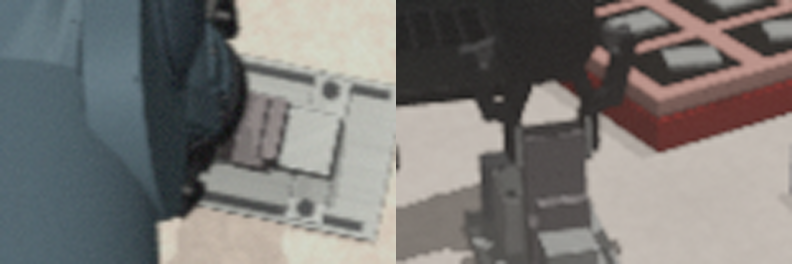

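Both spacers stand tight and upright, at about (255,130) in the left half. The wedge is held upright behind them, at (555,160) in the right half. The push is steady at 15 N with no change in depth, so I hand in.

```bash
python3 -c "
from workcell import finish_job
print(finish_job())"
```

```text
the job is handed in; nothing more can be done
None
```

I handed the job in at about 32 s: both spacers stand in the gap and are released, and the gripped wedge is held down with about 15 N. I judge the module home from the force jump (9 to 31 N while the wedge sank only about 2 mm more) and the wedge depth; I could not see it directly.

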